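# Release the transport lock of a microscope scanning stage

## Robot

A 7-joint arm with a two-finger parallel gripper is mounted at the origin on the work surface. World frame = base frame: x ahead of the robot, y to its left, z up, the work surface at z = 0. Lengths are in m, angles in rad, forces in N, time in s.
With the tool pointing down it reaches from about 0.4 to 0.85 m from the base axis. Payload 10.4 kg.
Tool frame: the origin (TCP) lies at the very end of the fingers, on their centre line; the grasp point (between the pads) lies 19 mm behind it (manip.grip_point_offset is the z of the grasp point in the tool frame, in m); z points along the fingers, y is the direction in which the jaws open and shut (so a half turn about z gives the same grasp; the last joint's range is limited). The gripper opens to 85 mm and grips with 20 to 120 N. Pads are 22 mm wide; open, the fingers measure 114 mm over their backs; the gripper's body (76 mm by 85 mm) begins 54 mm behind the grasp point. The pads swing forward as they close: fully open they stand 13 mm farther back than shut.
Start: joints at [1.243, 0.332, -0.065, 1.46, 0.022, 1.35, -0.088], TCP at [0.188, -0.596, 0.193] pointing down, gripper open.
Joint ranges: [-2.6, 2.6], [-0.5, 2.12], [-1.47, 1.34], [0.16, 2.42], [-1.27, 4.41], [0.06, 2.06], [-2.6, 2.6]. Speed limits (rad/s): [2.22, 2.22, 2.79, 2.79, 3.14, 3.14, 3.14].

## Interface

Orientations are given as a unit quaternion [x, y, z, w].
In Python, from workcell import manip, camera, get_calibration, hand_in gives the robot as it stands.
- The arm moves only by the shell command python3 -m pendant 'ROWS' [FORCE]. ROWS is JSON, a list of rows, each a list of 5 numbers: the shift along the tool's x, y, z in units of 40 mm (1.0 is 40 mm), then the turn about the tool's z in units of 6 degrees (1.0 is 6 degrees), then the closure, from 0 (fully open) to 1 (shut). A call has 1 to 5 rows; each row is the pose to reach, as a shift and turn from the pose commanded when the call began, along the tool's axes at that moment; what a row does not reach only later rows make up. A row lasts 1/8 s, in which the tool goes at most 62.5 mm and 10.7 degrees, less where a joint would pass 70% of its speed; a pose out of reach is approached as far as the arm can. A call with a gripper value outside its range is refused whole. The fingers move at their own pace and stop on an object; FORCE is the grip in N (left out, the last holds). Time passes only in rows, so rows that repeat a pose let the fingers close. It gives the time, the measured TCP pose, the force and the opening at its end, in the units of the state.
- manip.get_obs(): the state, without advancing time (a new reading comes with each control period).
- camera(name): name is "scene" or "top" or "wrist"; returns (picture, depth): 400x640x3 uint8, red, green, blue; 400x640 float32, m along the optical axis (not along the pixel's ray), 0 where there is no reading.
- get_calibration(name): a dict with "vfov" (degrees; the focal length in pixels is half the picture's height over the tangent of half this angle, whatever the lens; pixels are square), "cx", "cy" (the principal point, pixels), "position" and "rotation" of the camera in the world. Camera axes: x right, y down, z forward; pixel columns grow to the right and rows downward; lengths in m; the calibration is good to about 2 mm. A picture is of the moment at which its call begins: read the wrist's pose just before it. get_calibration takes no time and is no camera call; for the wrist camera it gives the pose at the moment of the call.
- hand_in(): hands the job in, once; it reports no verdict.
The state is a dict: "clock": time; "joint_pos": joint angles; "joint_velocities": joint speeds; "tau": joint torques, N m; "position": TCP position; "ee_rot": TCP orientation; "ft_force": force on the tool from outside, world axes, zero at the start; "torque": the same for the moment, N m; "grip_width": opening from 0.0 (shut) to 1.0 (fully open).
Only numpy, scipy, OpenCV 4.12 (cv2) and the standard library are available. Lean on these libraries where they do the work, as an engineer would, in place of code of your own. Each camera call takes 0.05 s, during which the arm holds its last target.

## Task

The scanning stage on the bench carries three small slides; release its transport lock by sliding the round upright knob along its track, away from the black specimen plate, fully home against the end stop. Leave the other two slides, with the upright blade and with the low square block, where they are, and let go of the knob.

Things in the scene. Friction and masses are not known exactly. Their poses are not given: they have to be found in the camera images.
- lock_grip (a point): Centre, half-way up, of the transport lock's grip: round upright black knob, 26 mm diameter, 36 mm high, grey disc on its flat top, 1 mm above its aluminium track (150 x 42 mm, top 55 mm above the bench, screws rising under 5 mm at its ends). Axes: z up, -x along the track to the end stop away from the black specimen plate, y across. The lock may be any of three parallel tracks.
- lock (a joint): Travel of the lock knob in m: 0 at the end nearest the black specimen plate (locked), 0.080 against the end stop away from it, on the robot's side (released). About 2 N of friction; it stays where it is left. It starts between 0 and 0.025. The stage is fixed: 45 mm high beige deck, the specimen plate 125 x 290 x 10 mm on its far part, a loose dish on the plate.
- filter_grip (a point): Centre, half-way up, of the filter slide's grip, not to be moved: upright black blade, 10 mm along its track, 34 mm across, 36 mm high. Same kind of track, axes and friction as the lock; the three tracks lie side by side, 95 mm apart.
- shutter_grip (a point): Centre, half-way up, of the shutter slide's grip, not to be moved: low square black block, 24 x 24 mm, 14 mm high. Same kind of track, axes and friction as the lock.

How it is judged:
By the outcome, as a careful person would: the job done as asked, in the order asked, and still so for the second after the job is handed in, with the robot touching nothing.
It also fails if it takes over 29 s, if anything falls off the work surface, if the arm or the gripper's body presses on something with over 40 N, if the wrist force passes 120 N, or if a joint passes its speed limit or range.

## Working session

There is one attempt and no reset: what is moved stays moved. The work goes in short steps, Python scripts to look and compute and a shell command to move; the robot and the scene stay as the last step left them, time stands still between calls to the robot, and variables do not carry over. Pictures are saved under pics/ and viewed, and the job is handed in when it is done.

```bash
ls; mkdir -p pics; python3 - <<'E'
from workcell import manip, camera, get_calibration
import cv2, numpy as np
o=manip.get_obs(); print({k:np.round(v,4).tolist() for k,v in o.items()}); print(manip.grip_point_offset)
for n in ("scene","top"):
    p,d=camera(n); c=get_calibration(n); np.savez(f"pics/{n}1.npz",p=p,d=d,**c); print(n,c)
    cv2.imwrite(f"pics/{n}1.png",p[:,:,::-1])
E
```

```text
pics
{'clock': 0.0, 'joint_pos': [1.2434, 0.3329, -0.0647, 1.461, 0.0216, 1.3499, -0.0885], 'joint_velocities': [0.0008, -0.0009, -0.0006, -0.0014, -0.001, 0.0003, -0.0008], 'tau': [-0.0009, -62.5455, 0.0485, -39.1604, 0.0162, 0.0101, 0.0], 'position': [0.1874, -0.5958, 0.1918], 'ee_rot': [0.9884, 0.1518, -0.0001, -0.0007], 'ft_force': [0.3199, 0.1356, 0.1784], 'torque': [0.06, 0.0091, 0.0132], 'grip_width': 0.9988}
-0.0187
scene {'vfov': 46.546455293249956, 'cx': 319.1267170331577, 'cy': 198.78995233839282, 'position': array([1.03274412, 0.27849954, 0.84093841]), 'rotation': array([ 0.4721281 ,  0.83565571, -0.24171183, -0.14265337])}
top {'vfov': 53.03122433598671, 'cx': 320.56500384159256, 'cy': 200.53147905148717, 'position': array([0.52401177, 0.06100331, 0.7607488 ]), 'rotation': array([ 0.71536415, -0.69483865,  0.06226842, -0.03969913])}
```

View pics/scene1.png

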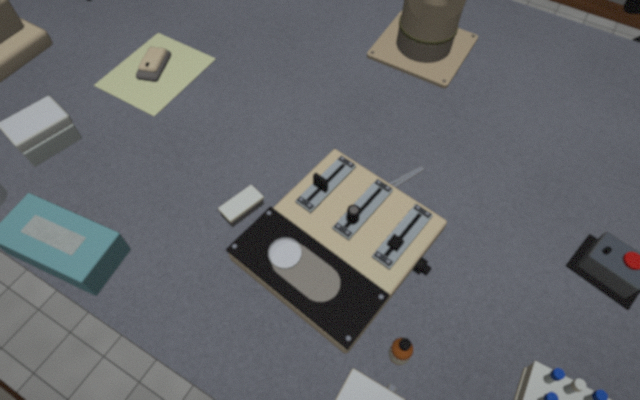

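View pics/top1.png

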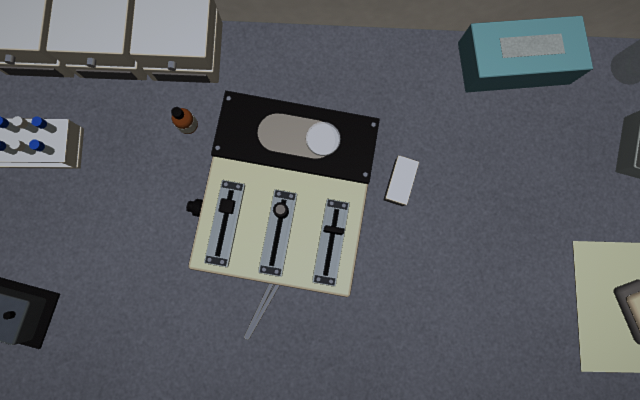

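The top view shows the middle slide as the lock, a round knob with a grey disc at about (281,210). The blade is on the right track at (334,231) and the low block on the left track at (227,206). The scene view agrees. Next I measure positions.

```bash
cat > h.py <<'E'
import numpy as np, cv2
from scipy.spatial.transform import Rotation as R
def load(n):
    z=np.load(f"pics/{n}.npz"); return z['p'],z['d'],z
def f(c): return 200/np.tan(np.radians(float(c['vfov']))/2)
def ray(c,u,v):
    r=R.from_quat(c['rotation']).apply([(u-c['cx'])/f(c),(v-c['cy'])/f(c),1.]); return np.array(c['position']),r
def onz(c,u,v,z):
    o,r=ray(c,u,v); return o+r*(z-o[2])/r[2]
def atd(c,u,v,d):
    o,r=ray(c,u,v); return o+r*d
E
python3 - <<'E'
from h import *
np.set_printoptions(precision=4,suppress=True)
for n in("top1","scene1"):
    p,d,c=load(n)
    box=(265,195,300,225) if n=="top1" else (338,198,370,228)
    x0,y0,x1,y1=box
    crop=p[y0:y1,x0:x1]; cv2.imwrite(f"pics/{n}crop.png",cv2.resize(crop[:,:,::-1],None,fx=16,fy=16,interpolation=cv2.INTER_NEAREST))
    # points whose depth gives z about 0.092
    for v in range(y0,y1):
        pass
    H=np.array([[atd(c,u,v,d[v,u])for u in range(x0,x1)]for v in range(y0,y1)])
    m=(H[...,2]>0.086)&(H[...,2]<.1)
    P=H[m]; print(n,m.sum(),P.mean(0),P.min(0),P.max(0))
    vs,us=np.nonzero(m); print(us.mean()+x0,vs.mean()+y0, onz(c,us.mean()+x0,vs.mean()+y0,.092))
p,d,c=load("top1")
# track ends screws strips (dark), deck edges
for name,a,b,z in (("mid",(285,196),(271,270),.058),("left",(232,186),(216,261),.058),("right",(338,204),(324,280),.058),("plate edge",(213,156),(369,183),.055),("deck front",(190,268),(350,296),.045)):
    A=onz(c,*a,z);B=onz(c,*b,z);D=A-B;print(name,A,B,np.linalg.norm(D),np.degrees(np.arctan2(D[1],D[0])))
for nm,u,v,z in(("blade",334,231,.092),("block",227,206,.07)): print(nm,onz(c,u,v,z),d[v,u],atd(c,u,v,d[v,u]))
E
```

```text
top1 181 [0.6049 0.1085 0.0919] [0.5931 0.0966 0.0886] [0.6172 0.1205 0.096 ]
280.0110497237569 209.13812154696132 [0.6048 0.1085 0.092 ]
scene1 137 [0.6056 0.1074 0.0914] [0.5912 0.0947 0.0869] [0.6168 0.1197 0.0959]
353.5109489051095 210.1094890510949 [0.606  0.1075 0.092 ]
mid [0.6326 0.103  0.058 ] [0.503 0.122 0.058] 0.13101058521861425 -8.32151314182094
left [0.6475 0.1972 0.058 ] [0.5158 0.2169 0.058 ] 0.13317292824854834 -8.503872217667208
right [0.6213 0.0088 0.058 ] [0.4884 0.0303 0.058 ] 0.13463918450835835 -9.174906170298101
plate edge [0.7015 0.2347 0.055 ] [ 0.6616 -0.0465  0.055 ] 0.2840646891460285 81.92072141725048
deck front [0.5024 0.2639 0.045 ] [ 0.4613 -0.0165  0.045 ] 0.28343753684207296 81.66926703860682
blade [0.5709 0.0171 0.092 ] 0.6688237 [0.5708 0.0171 0.0927]
block [0.6101 0.2014 0.07  ] 0.6925168 [0.6103 0.2016 0.0689]
```

```bash
python3 - <<'E'
from h import *
p,d,c=load("top1")
cv2.imwrite("pics/topzoom.png",cv2.resize(p[150:310,180:380,::-1],None,fx=3.7,fy=3.7,interpolation=cv2.INTER_CUBIC))
E
```

```text
(no output)
```

View pics/topzoom.png

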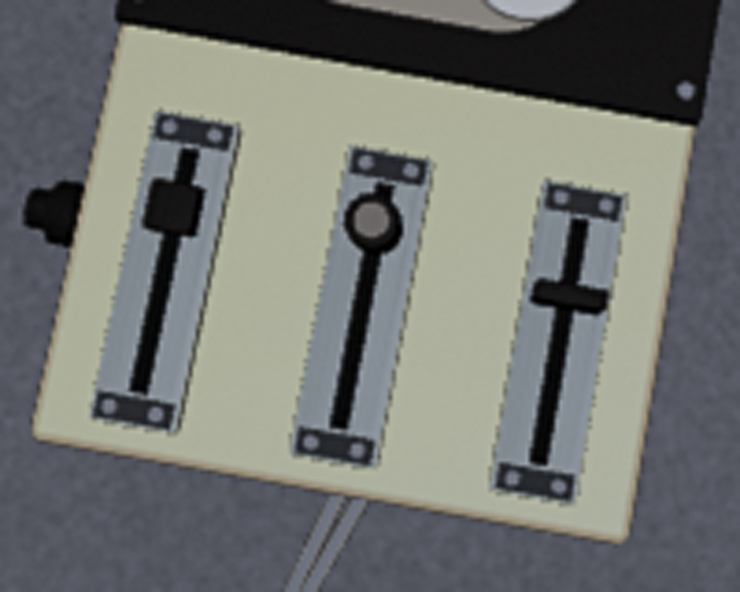

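```bash
python3 - <<'E'
from h import *
np.set_printoptions(precision=3,suppress=True)
A=np.array([.187,-.596]);B=np.array([.605,.108]);L=np.linalg.norm(B-A);t=(B-A)/L;nn=np.array([-t[1],t[0]])
for n in("top1","scene1"):
    p,d,c=load(n); v,u=np.mgrid[:400,:640]; r=np.stack([(u-c['cx'])/f(c),(v-c['cy'])/f(c),np.ones(u.shape)],-1)*d[...,None]
    W=R.from_quat(c['rotation']).apply(r.reshape(-1,3))+c['position']; W=W[d.ravel()>0]
    s=(W[:,:2]-A)@t; w=(W[:,:2]-A)@nn
    for k in np.arange(-.1,L+.1,.1):
        m=(abs(w)<.13)&(s>=k)&(s<k+.1); print(n,round(k,2),m.sum(),W[m,2].max() if m.any() else None)
from workcell import manip
o=manip.get_obs(); q=R.from_quat(o['ee_rot']);M=q.as_matrix();print(M)
for z in (.25,.12): print(q.inv().apply(np.array([.605,.108,z])-o['position'])/.04)
E
```

```text
top1 -0.1 0 None
top1 0.0 122 0.0022272972387188394
top1 0.1 3127 0.00622320523375508
top1 0.2 5070 0.006076599340571476
top1 0.3 6876 0.005621270674927792
top1 0.4 7654 0.004440235200279585
top1 0.5 7507 0.004522722164503223
top1 0.6 7270 0.06142231912497076
top1 0.7 8030 0.09459742306377739
top1 0.8 8260 0.09602547035169418
top1 0.9 6938 0.07241199344894755
scene1 -0.1 1185 0.006082301166138837
scene1 0.0 2061 0.006318889249039894
scene1 0.1 2303 0.007514861057609568
scene1 0.2 2606 0.008732528167474163
scene1 0.3 2910 0.006256165401990699
scene1 0.4 3292 0.005319530429661601
scene1 0.5 3731 0.005687176832062546
scene1 0.6 2984 0.061667880339389636
scene1 0.7 4700 0.09578654727865177
scene1 0.8 6093 0.09587034760222002
scene1 0.9 7428 0.07366504617468617
[[ 0.954  0.3   -0.   ]
 [ 0.3   -0.954  0.001]
 [-0.    -0.001 -1.   ]]
[ 15.238 -13.654  -1.436]
[ 15.238 -13.649   1.814]
```

```bash
python3 -m pendant '[[0.8,-0.7,-0.3,0,0.3],[1.9,-1.7,-0.5,0,0.3],[3.0,-2.7,-0.5,0,0.3],[4.1,-3.7,-0.5,0,0.3],[5.2,-4.65,-0.5,0,0.3]]' 40; python3 -m pendant '[[1.1,-1.0,0,0,0.3],[2.2,-2.0,0,0,0.3],[3.3,-3.0,0,0,0.3],[4.4,-4.0,0,0,0.3],[5.4,-4.85,0,0,0.3]]'; python3 - <<'E'
from h import *
from workcell import manip
o=manip.get_obs(); q=R.from_quat(o['ee_rot']);print(o['clock'],o['position'],o['grip_width'],o['joint_pos'])
print(q.inv().apply(np.array([.605,.108,.18])-o['position'])/.04, np.degrees(np.arctan2(*q.as_matrix()[[1,0],0])))
E
```

```text
clock: 0.72
position: [0.3308, -0.3544, 0.2125]
ee_rot: [0.988, 0.152, -0.0, 0.0]
ft_force: [0.8, -0.2, -0.5]
grip_width: 0.7
clock: 1.35
position: [0.4786, -0.1044, 0.2126]
ee_rot: [0.988, 0.152, 0.0, 0.0]
ft_force: [0.8, -1.6, 0.2]
grip_width: 0.702
1.35 [ 0.47856655 -0.10436533  0.21257845] 0.7021826414429541 [ 0.67339715  0.05649881 -0.56688057  1.75167869  0.03136606  1.34227825
 -1.16518845]
[ 4.61122091 -4.11292647  0.81339112] 17.50235698403954
```

```bash
python3 -m pendant '[[1.1,-1.0,0,1,0.3],[2.2,-2.0,0,2.2,0.3],[3.3,-3.0,0.3,3.3,0.3],[4.3,-3.8,0.8,4.3,0.3],[4.6,-4.1,0.8,4.3,0.3]]'; python3 -m pendant '[[0,0,0,0,0.3],[0,0,0,0,0.3]]'; python3 - <<'E'
from h import *
from workcell import manip,camera,get_calibration
o=manip.get_obs(); q=R.from_quat(o['ee_rot']);print(o['clock'],o['position'],o['grip_width'],o['joint_pos'])
print(q.inv().apply(np.array([.605,.108,.062])-o['position'])/.04, np.degrees(np.arctan2(*q.as_matrix()[[1,0],0])))
for n in("wrist","top"):
    c=get_calibration(n);p,d=camera(n);np.savez(f"pics/{n}2.npz",p=p,d=d,**c)
    cv2.imwrite(f"pics/{n}2.png",p[:,:,::-1])
E
```

```text
clock: 1.98
position: [0.6037, 0.1084, 0.1781]
ee_rot: [0.997, -0.071, -0.002, -0.0]
ft_force: [-0.9, -0.3, -0.0]
grip_width: 0.704
clock: 2.22
position: [0.6044, 0.1033, 0.1812]
ee_rot: [0.997, -0.073, 0.0, 0.0]
ft_force: [-0.7, -0.7, 0.4]
grip_width: 0.701
2.225 [0.60435691 0.10333744 0.18115318] 0.7005265962943807 [ 0.26910867  0.38672553 -0.66490013  1.48330411  0.24182803  1.35413082
 -2.12943268]
[-0.00365933 -0.12040263  2.97871801] -8.412080050074477
```

View pics/wrist2.png

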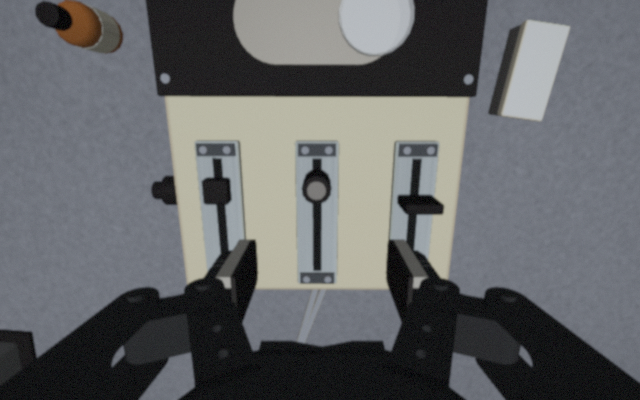

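View pics/top2.png

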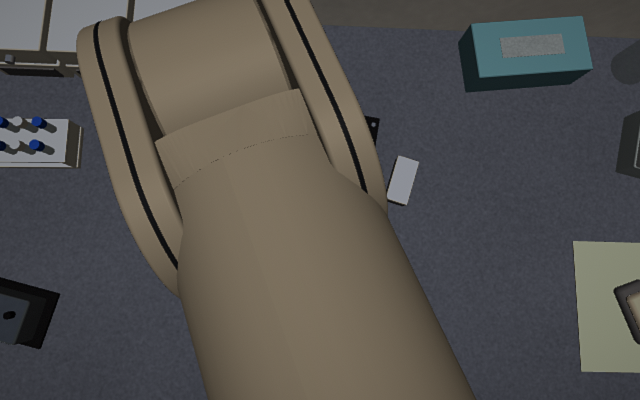

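The wrist view shows the knob top at (317,188), with the blade at (420,205) to the right and the block at (216,190) to the left. The track runs straight up the picture, so the yaw is right. I'll cross-check the knob position.

```bash
python3 - <<'E'
from h import *
np.set_printoptions(precision=4,suppress=True)
from workcell import manip
p,d,c=load("wrist2")
H=lambda u,v:atd(c,u,v,d[v,u])
P=np.array([H(u,v) for v in range(165,215) for u in range(295,340)]);m=(P[:,2]>.086)&(P[:,2]<.1);print(m.sum(),P[m].mean(0),P[m].min(0),P[m].max(0))
print(onz(c,317,189,.092))
A=onz(c,317,150,.058);B=onz(c,317.5,278,.058);print(A,B,(A+B)/2,np.degrees(np.arctan2(*(A-B)[[1,0]])))
print("blade",onz(c,420,204,.085),"block",onz(c,216,185,.07))
o=manip.get_obs(); q=R.from_quat(o['ee_rot']);print(o['position'],q.inv().apply(np.array([P[m].mean(0)[0],P[m].mean(0)[1],.064])-o['position'])/.04)
E
```

```text
686 [0.6053 0.1074 0.0918] [0.592  0.0951 0.086 ] [0.6172 0.1203 0.0944]
[0.6051 0.1066 0.092 ]
[0.634  0.1027 0.058 ] [0.5023 0.1222 0.058 ] [0.5681 0.1125 0.058 ] -8.437358122394992
blade [0.5764 0.0184 0.085 ] block [0.6173 0.1994 0.07  ]
[0.6044 0.1032 0.1813] [ 0.0024 -0.1091  2.933 ]
```

```bash
python3 -m pendant '[[0,-0.11,1.0,0,0.3],[0,-0.11,2.0,0,0.3],[0,-0.11,2.6,0,0.3],[0,-0.11,2.9,0,0.3],[0,-0.11,2.9,0,0.3]]' 40;  python3 -m pendant '[[0,0,0,0,0.3],[0,0,0,0,0.8],[0,0,0,0,0.8],[0,0,0,0,0.8],[0,0,0,0,0.8]]' 40; python3 - <<'E'
from h import *
from workcell import manip,camera,get_calibration
o=manip.get_obs(); print(o['clock'],o['position'],o['grip_width'],o['ft_force'])
for n in("wrist",):
    c=get_calibration(n);p,d=camera(n);np.savez(f"pics/{n}3.npz",p=p,d=d,**c)
    cv2.imwrite(f"pics/{n}3.png",p[:,:,::-1])
E
```

```text
clock: 2.95
position: [0.6049, 0.1088, 0.0647]
ee_rot: [0.997, -0.073, -0.0, 0.0]
ft_force: [-0.7, 0.1, -0.5]
grip_width: 0.696
clock: 3.58
position: [0.605, 0.1096, 0.0647]
ee_rot: [0.997, -0.073, 0.0, 0.0]
ft_force: [-0.8, 0.0, 1.4]
grip_width: 0.202
3.575 [0.60497035 0.10956053 0.06465684] 0.20215749157468746 [-0.79422244  0.00468402  1.3951112 ]
```

View pics/wrist3.png

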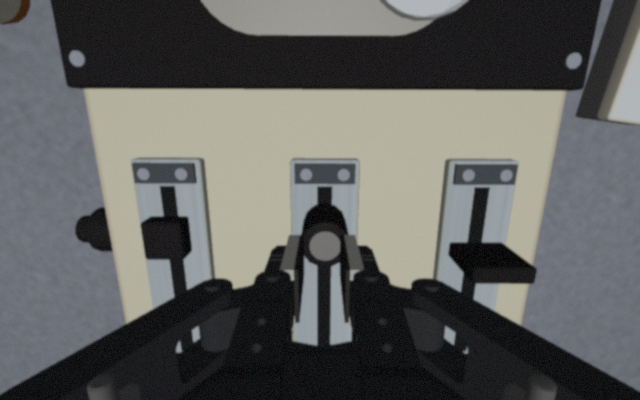

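The knob sits between the pads, with its disc at (324,246), but the opening stopped at the commanded 0.2. I'll close fully and see whether the fingers hold the knob.

```bash
python3 -m pendant '[[0,0,0,0,1],[0,0,0,0,1],[0,0,0,0,1]]' 40; python3 - <<'E'
from h import *
from workcell import manip,camera,get_calibration
o=manip.get_obs(); print(o['clock'],o['position'],o['grip_width'],o['ft_force'])
for n in("wrist",):
    c=get_calibration(n);p,d=camera(n);np.savez(f"pics/{n}4.npz",p=p,d=d,**c)
    cv2.imwrite(f"pics/{n}4.png",cv2.resize(p[130:370,220:430,::-1],None,fx=2.5,fy=2.5,interpolation=cv2.INTER_CUBIC))
E
```

```text
clock: 4.0
position: [0.6049, 0.1096, 0.0646]
ee_rot: [0.997, -0.073, 0.0, 0.0]
ft_force: [0.3, 0.1, 0.4]
grip_width: -0.001
4.0 [0.60494993 0.10955725 0.06458565] -0.0010384305444488477 [0.3128059  0.14224115 0.39443816]
```

View pics/wrist4.png

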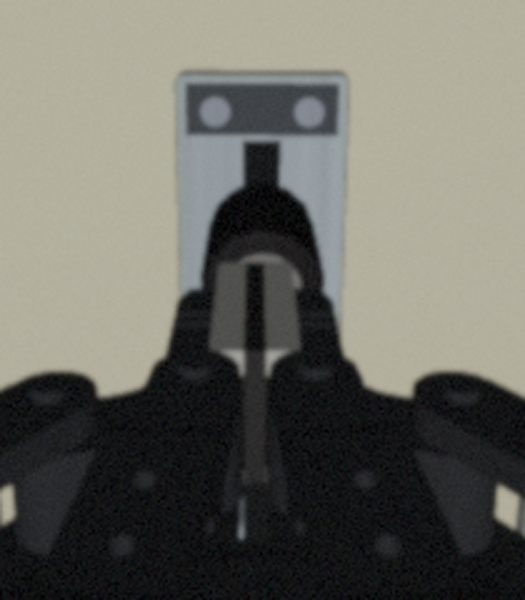

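```bash
python3 - <<'E'
from h import *
np.set_printoptions(precision=4,suppress=True)
for n in ("wrist3","wrist4"):
    p,d,c=load(n); print(n,c['position'])
    for v in range(205,275,6):
        print(v,[ (lambda P:tuple(np.round(P*1000).astype(int).tolist()))(atd(c,u,v,d[v,u])) for u in (290,312,324,336,354)])
E
```

```text
wrist3 [0.6717 0.0991 0.2458]
205 [(614, 128, 44), (616, 113, 55), (617, 106, 63), (613, 99, 55), (612, 88, 55)]
211 [(610, 129, 44), (616, 113, 68), (617, 106, 76), (614, 99, 69), (608, 88, 55)]
217 [(607, 130, 45), (616, 113, 79), (617, 106, 85), (615, 100, 81), (604, 89, 54)]
223 [(603, 130, 45), (616, 112, 89), (616, 106, 91), (614, 100, 90), (600, 89, 55)]
229 [(598, 131, 44), (672, 99, 246), (613, 107, 92), (612, 101, 92), (596, 90, 54)]
235 [(619, 121, 109), (611, 113, 93), (610, 107, 92), (609, 101, 91), (614, 93, 108)]
241 [(618, 121, 114), (608, 113, 93), (607, 108, 93), (606, 101, 93), (614, 93, 114)]
247 [(619, 120, 122), (605, 114, 93), (603, 108, 92), (603, 102, 93), (615, 94, 122)]
253 [(618, 120, 127), (601, 115, 93), (600, 108, 93), (600, 102, 93), (615, 95, 127)]
259 [(618, 119, 133), (597, 115, 92), (597, 109, 92), (596, 103, 92), (614, 95, 131)]
265 [(619, 119, 138), (576, 119, 56), (593, 110, 91), (573, 104, 55), (615, 96, 138)]
271 [(618, 119, 141), (571, 120, 54), (570, 113, 55), (569, 105, 56), (615, 96, 142)]
wrist4 [0.6717 0.0991 0.2458]
205 [(615, 128, 46),
[... 313 characters left out ...]

229 [(599, 131, 46), (614, 113, 92), (613, 107, 91), (612, 101, 92), (596, 90, 54)]
235 [(594, 132, 45), (617, 112, 108), (616, 106, 108), (615, 101, 108), (592, 90, 55)]
241 [(590, 132, 45), (617, 111, 115), (616, 106, 115), (615, 101, 115), (588, 91, 55)]
247 [(585, 133, 44), (617, 111, 121), (616, 106, 122), (615, 101, 120), (584, 91, 55)]
253 [(614, 121, 118), (617, 111, 127), (616, 106, 127), (615, 102, 126), (580, 92, 55)]
259 [(614, 121, 123), (617, 111, 132), (616, 106, 131), (616, 102, 132), (611, 95, 124)]
265 [(615, 120, 130), (617, 111, 137), (617, 106, 138), (615, 102, 137), (611, 95, 129)]
271 [(619, 118, 144), (617, 111, 141), (615, 107, 140), (616, 102, 143), (615, 96, 143)]
```

The fingers shut fully with no contact. Wrist depth puts the pad tips at about z = 0.106, above the knob top at 0.092, while the reported TCP z is 0.065. That is about 40 mm of disagreement in height, while x and y agree. I'll check it independently with the scene camera before going lower.

```bash
python3 - <<'E'
from h import *
np.set_printoptions(precision=4,suppress=True)
from workcell import manip,camera,get_calibration
n="scene"
c=get_calibration(n);p,d=camera(n);np.savez(f"pics/{n}5.npz",p=p,d=d,**c)
cv2.imwrite(f"pics/{n}5.png",cv2.resize(p[100:280,230:470,::-1],None,fx=3.2,fy=3.2,interpolation=cv2.INTER_CUBIC))
p,d,c=load("wrist4")
for v in range(226,240): print(v,[np.round(atd(c,u,v,d[v,u])[[0,2]],3).tolist() for u in (312,318,330,336)])
E
```

```text
226 [[0.616, 0.092], [0.615, 0.092], [0.614, 0.091], [0.614, 0.091]]
227 [[0.615, 0.092], [0.615, 0.092], [0.614, 0.093], [0.613, 0.092]]
228 [[0.615, 0.093], [0.614, 0.092], [0.613, 0.093], [0.613, 0.092]]
229 [[0.614, 0.092], [0.614, 0.093], [0.613, 0.093], [0.612, 0.092]]
230 [[0.614, 0.092], [0.613, 0.093], [0.612, 0.092], [0.612, 0.092]]
231 [[0.613, 0.093], [0.613, 0.092], [0.611, 0.092], [0.611, 0.091]]
232 [[0.612, 0.091], [0.612, 0.092], [0.611, 0.092], [0.611, 0.092]]
233 [[0.612, 0.093], [0.611, 0.092], [0.611, 0.092], [0.61, 0.092]]
234 [[0.612, 0.093], [0.611, 0.092], [0.61, 0.093], [0.61, 0.092]]
235 [[0.617, 0.108], [0.616, 0.107], [0.616, 0.108], [0.615, 0.108]]
236 [[0.617, 0.108], [0.616, 0.108], [0.616, 0.109], [0.616, 0.11]]
237 [[0.617, 0.111], [0.617, 0.111], [0.616, 0.111], [0.615, 0.11]]
238 [[0.617, 0.111], [0.616, 0.11], [0.615, 0.11], [0.616, 0.112]]
239 [[0.617, 0.112], [0.616, 0.112], [0.616, 0.113], [0.615, 0.111]]
```

View pics/scene5.png

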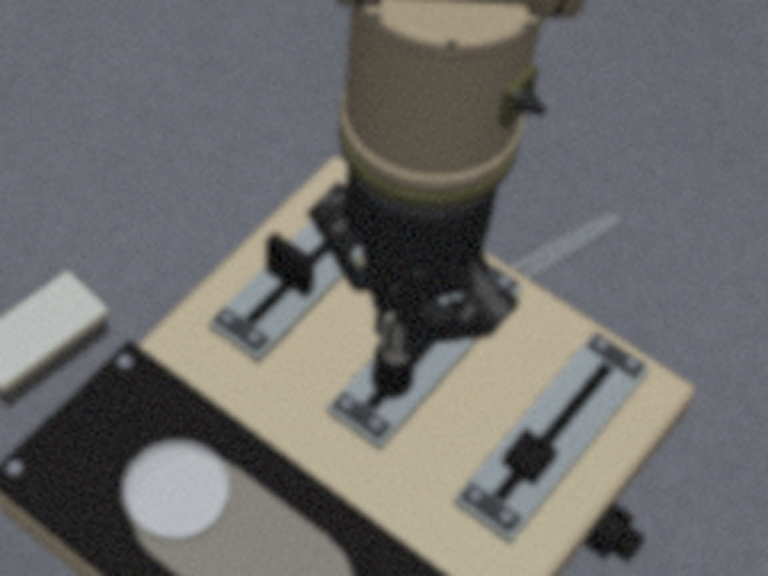

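The scene view agrees: the shut fingertips, at about (395,350) in the crop, hover above the knob. The tips really are at about z = 0.107, so I open and go about 40 mm lower.

```bash
python3 -m pendant '[[0,0,0,0,0.4],[0,0,0,0,0.4],[0,0,0,0,0.4],[0,0,0.3,0,0.4],[0,0,0.5,0,0.4]]' 40; python3 -m pendant '[[0,0,0.25,0,0.4],[0,0,0.5,0,0.4],[0,0,0.5,0,0.4]]';  python3 - <<'E'
from h import *
from workcell import manip,camera,get_calibration
o=manip.get_obs(); print(o['clock'],o['position'],o['grip_width'],o['ft_force'])
for n in("wrist",):
    c=get_calibration(n);p,d=camera(n);np.savez(f"pics/{n}6.npz",p=p,d=d,**c)
    cv2.imwrite(f"pics/{n}6.png",p[:,:,::-1])
for v in range(200,300,5):
        print(v,[ tuple(np.round(atd(c,u,v,d[v,u])*1000).astype(int).tolist()) for u in (275,280,285,324,362,368,374)])
E
```

```text
clock: 4.72
position: [0.6045, 0.1093, 0.0433]
ee_rot: [0.997, -0.073, -0.0, 0.0]
ft_force: [-0.1, 0.4, 0.5]
grip_width: 0.602
clock: 5.1
position: [0.6043, 0.1094, 0.0235]
ee_rot: [0.997, -0.073, -0.001, 0.0]
ft_force: [0.3, 0.3, -0.9]
grip_width: 0.602
5.1 [0.60425468 0.10937411 0.02345376] 0.6015031956850779 [ 0.3222955   0.33674497 -0.91109277]
200 [(629, 129, 45), (629, 127, 45), (631, 123, 55), (629, 104, 58), (626, 86, 56), (623, 82, 45), (622, 79, 45)]
205 [(627, 130, 45), (627, 127, 45), (629, 123, 55), (626, 104, 55), (624, 86, 56), (620, 83, 45), (619, 79, 44)]
210 [(624, 130, 44), (624, 128, 45), (627, 123, 55), (624, 105, 56), (621, 87, 55), (617, 83, 44), (617, 80, 46)]
215 [(621, 131, 45), (621, 128, 45), (624, 124, 55), (621, 105, 55), (618, 87, 54), (615, 83, 45), (614, 80, 45)]
220 [(619, 131, 45), (618, 129, 44), (621, 124, 54), (619, 106, 56), (616, 87, 56), (612, 83, 45), (611, 80, 45)]
225 [(616, 132, 43), (616, 129, 45), (619, 125, 55), (616, 106, 55), (613, 88, 54), (609, 84, 44), (609, 81, 45)]
230 [(613, 132, 45), (613, 130, 44), (616, 125, 54), (617, 106, 6
[... 830 characters left out ...]
, (586, 83, 45)]
270 [(591, 136, 45), (590, 134, 45), (594, 129, 53), (612, 107, 92), (589, 90, 54), (583, 86, 44), (583, 83, 45)]
275 [(587, 137, 45), (587, 134, 44), (592, 130, 54), (610, 107, 92), (586, 91, 54), (581, 87, 46), (579, 83, 44)]
280 [(584, 138, 44), (584, 135, 44), (589, 130, 54), (608, 107, 93), (583, 91, 54), (577, 87, 44), (576, 84, 44)]
285 [(582, 138, 45), (581, 135, 45), (586, 131, 54), (606, 108, 93), (580, 91, 54), (574, 88, 46), (573, 84, 44)]
290 [(579, 139, 46), (578, 136, 45), (583, 131, 55), (602, 108, 91), (577, 92, 54), (572, 88, 46), (571, 85, 46)]
295 [(576, 139, 45), (575, 137, 45), (580, 132, 55), (601, 108, 93), (575, 92, 55), (568, 88, 46), (568, 85, 45)]
```

View pics/wrist6.png

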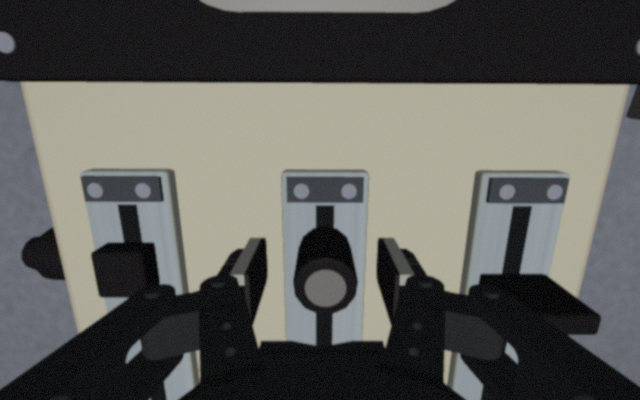

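The wrist view shows the knob, disc at (323,287), between the pads at (250,270) and (395,270), with both neighbours clear. The knob top is still at z = 0.092 and hasn't moved. Closing now.

```bash
python3 -m pendant '[[0,0,0,0,0.9],[0,0,0,0,0.9],[0,0,0,0,0.9],[0,0,0,0,0.9]]' 40;  python3 - <<'E'
from h import *
from workcell import manip,camera,get_calibration
o=manip.get_obs(); print(o['clock'],o['position'],o['grip_width'],o['ft_force'])
for n in("wrist",):
    c=get_calibration(n);p,d=camera(n);np.savez(f"pics/{n}7.npz",p=p,d=d,**c)
    cv2.imwrite(f"pics/{n}7.png",p[:,:,::-1])
for v in range(225,300,5):
        print(v,[ tuple(np.round(atd(c,u,v,d[v,u])*1000).astype(int).tolist()) for u in (287,292,324,356)])
E
```

```text
clock: 5.65
position: [0.6056, 0.1079, 0.0255]
ee_rot: [0.997, -0.073, 0.001, 0.001]
ft_force: [-1.7, -5.3, 4.7]
grip_width: 0.287
5.65 [0.60558979 0.10789668 0.0254506 ] 0.28686420979546917 [-1.73322929 -5.29611816  4.72085565]
225 [(619, 123, 55), (618, 120, 54), (616, 105, 54), (614, 89, 55)]
230 [(616, 123, 54), (616, 121, 55), (617, 105, 64), (612, 89, 55)]
235 [(619, 122, 67), (619, 119, 70), (617, 105, 69), (615, 90, 69)]
240 [(619, 121, 73), (619, 119, 74), (617, 105, 75), (614, 91, 74)]
245 [(619, 120, 80), (619, 118, 81), (617, 105, 81), (615, 91, 80)]
250 [(619, 120, 85), (617, 118, 82), (618, 105, 87), (615, 92, 86)]
255 [(619, 119, 90), (615, 119, 82), (617, 105, 90), (615, 92, 89)]
260 [(619, 119, 95), (613, 119, 82), (616, 105, 91), (615, 93, 94)]
265 [(619, 118, 98), (611, 119, 83), (614, 105, 92), (615, 93, 98)]
270 [(619, 118, 102), (609, 119, 84), (612, 106, 93), (615, 94, 102)]
275 [(617, 118, 101), (610, 119, 89), (610, 106, 93), (613, 94, 101)]
280 [(615, 119, 102), (609, 119, 91), (608, 106, 93), (611, 94, 101)]
285 [(613, 119, 102), (606, 119, 91), (606, 107, 93), (609, 94, 101)]
290 [(611, 119, 102), (605, 119, 92), (604, 107, 94), (608, 95, 102)]
295 [(609, 120, 102), (599, 121, 86), (601, 107, 93), (605, 95, 102)]
```

View pics/wrist7.png

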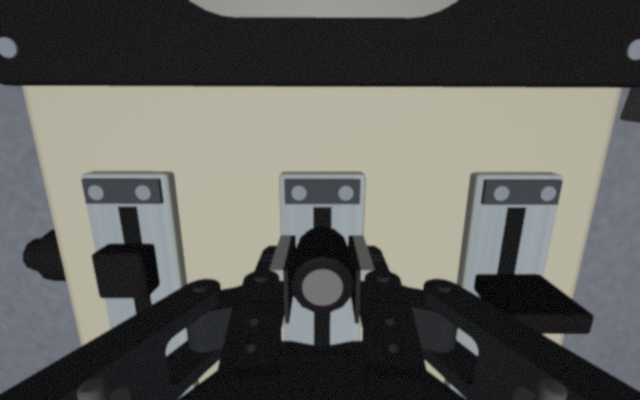

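The knob is held: opening 0.287 is about 25 mm, and the pad tips are at z ≈ 0.067, above the screws. Now I pull along the track towards the robot.

```bash
python3 -m pendant '[[-0.35,0,0,0,0.9],[-0.75,0,0,0,0.9],[-1.15,0,0,0,0.9],[-1.5,0,0,0,0.9],[-1.75,0,0,0,0.9]]' 40; python3 -m pendant '[[-0.1,0,0,0,0.9],[-0.18,0,0,0,0.9],[-0.22,0,0,0,0.9],[-0.22,0,0,0,0.9]]' 40; python3 - <<'E'
from h import *
from workcell import manip,camera,get_calibration
o=manip.get_obs(); print(o['clock'],o['position'],o['grip_width'],o['ft_force'])
s=np.array([.989,-.147]);print("moved",(o['position'][:2]-[.6056,.1079])@s)
for n in("wrist",):
    c=get_calibration(n);p,d=camera(n);np.savez(f"pics/{n}8.npz",p=p,d=d,**c)
    cv2.imwrite(f"pics/{n}8.png",p[:,:,::-1])
P=np.array([atd(c,u,v,d[v,u]) for v in range(200,310) for u in range(305,340)]);m=(P[:,2]>.088)&(P[:,2]<.096);print(m.sum(),P[m].max(0),P[m].min(0))
E
```

```text
clock: 6.32
position: [0.5362, 0.1184, 0.0254]
ee_rot: [0.997, -0.073, 0.001, 0.001]
ft_force: [1.6, -5.8, 3.2]
grip_width: 0.29
clock: 6.82
position: [0.5293, 0.1194, 0.0255]
ee_rot: [0.997, -0.074, 0.002, 0.0]
ft_force: [8.4, -5.7, -2.4]
grip_width: 0.287
6.825 [0.5292781  0.11944071 0.02547355] 0.28679901352446435 [ 8.35716052 -5.72512745 -2.41208156]
moved -0.07717884219008203
1938 [0.54171386 0.1272435  0.09425463] [0.51616951 0.11063336 0.08803365]
```

View pics/wrist8.png

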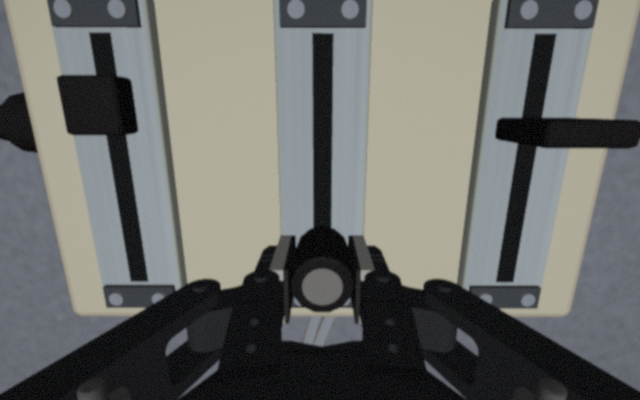

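The knob came along in the grip, with its disc at (321,287), and force along x rose from 1.6 to 8.4 N. I'll pull a little more to confirm that's the stop.

```bash
python3 -m pendant '[[-0.05,0,0,0,0.9],[-0.1,0,0,0,0.9],[-0.12,0,0,0,0.9],[-0.12,0,0,0,0.9]]' 40; python3 -m pendant '[[0,0,0,0,0.9],[0,0,0,0,0.9]]'
```

```text
clock: 7.38
position: [0.5291, 0.1196, 0.0257]
ee_rot: [0.997, -0.074, 0.006, -0.001]
ft_force: [31.3, -3.5, -23.1]
grip_width: 0.287
clock: 7.62
position: [0.5291, 0.1196, 0.0257]
ee_rot: [0.997, -0.074, 0.006, -0.001]
ft_force: [31.2, -4.1, -22.4]
grip_width: 0.284
```

It moved only 0.2 mm while the force went to 31 N, so it is on the hard stop. I relax the pull, staying slightly against the stop, then open and retreat upwards.

```bash
python3 -m pendant '[[0.05,0,0,0,0.9],[0.1,0,0,0,0.9],[0.1,0,0,0,0.9],[0.1,0,0,0,0.5],[0.1,0,0,0,0.4]]' 40; python3 -m pendant '[[0,0,0,0,0.4],[0,0,0,0,0.4],[0,0,-0.2,0,0.4],[0,0,-0.6,0,0.4],[0,0,-1.4,0,0.4]]'; python3 -m pendant '[[0,0,-1.2,0,0.4],[0,0,-2.4,0,0.4],[0,0,-2.6,0,0.4],[0,0,-2.6,0,0.4]]'; python3 - <<'E'
from h import *
np.set_printoptions(precision=4,suppress=True)
from workcell import manip,camera,get_calibration
o=manip.get_obs(); print(o['clock'],o['position'],o['grip_width'],o['ft_force'])
for n in("wrist","scene"):
    c=get_calibration(n);p,d=camera(n);np.savez(f"pics/{n}9.npz",p=p,d=d,**c)
    cv2.imwrite(f"pics/{n}9.png",p[:,:,::-1])
E
```

```text
clock: 8.25
position: [0.5259, 0.1215, 0.0247]
ee_rot: [0.997, -0.072, -0.0, -0.0]
ft_force: [0.1, 0.3, 0.1]
grip_width: 0.598
clock: 8.88
position: [0.5256, 0.121, 0.0814]
ee_rot: [0.997, -0.073, -0.001, 0.0]
ft_force: [0.6, 0.1, -0.2]
grip_width: 0.602
clock: 9.38
position: [0.5264, 0.1211, 0.1853]
ee_rot: [0.997, -0.073, 0.001, 0.0]
ft_force: [-0.3, 0.2, -0.5]
grip_width: 0.599
9.375 [0.5264 0.1211 0.1853] 0.5991706120515807 [-0.2585  0.24   -0.4789]
```

View pics/wrist9.png

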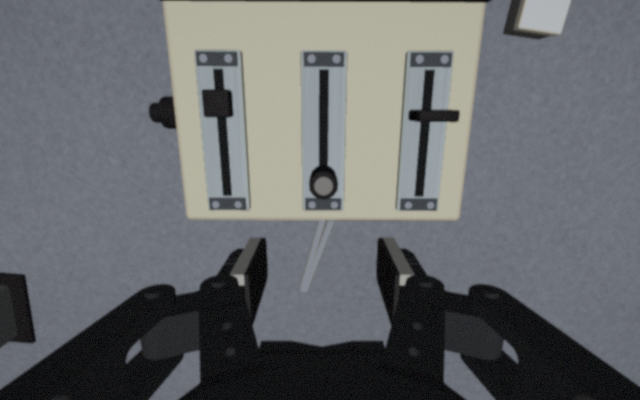

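View pics/scene9.png

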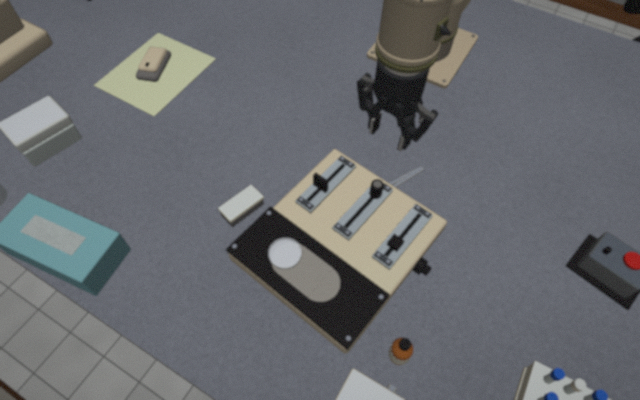

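Both views show the knob at the end of its track on the robot's side, at wrist (323,183) and scene (377,187), with the gripper clear. Next I check the numbers and the other two slides.

```bash
python3 - <<'E'
from h import *
np.set_printoptions(precision=4,suppress=True)
def top(n,box,lo,hi):
    p,d,c=load(n);x0,y0,x1,y1=box
    P=np.array([atd(c,u,v,d[v,u]) for v in range(y0,y1) for u in range(x0,x1)]);m=(P[:,2]>lo)&(P[:,2]<hi);return P[m].mean(0),m.sum()
k,_=top("wrist9",(300,160,345,210),.086,.1);k2,_=top("scene9",(362,172,392,205),.086,.1)
s=np.array([.989,-.147]);print(k,k2,"travel since start",(np.array([.6053,.1074])-k[:2])@s,(np.array([.6056,.1074])-k2[:2])@s,"from centre",(k[:2]-[.5681,.1125])@s)
for nm,b,lo,hi in(("blade",(305,165,335,198),.086,.1),("block",(383,228,408,252),.065,.08)): print(nm,top("scene1",b,lo,hi),top("scene9",b,lo,hi))
a=load("scene1")[0].astype(int);b=load("scene9")[0].astype(int);D=(abs(a-b).max(2)>40);ys,xs=np.nonzero(D[145:]);print(xs.min(),xs.max(),ys.min()+145,ys.max()+145)
E
```

```text
[0.5295 0.119  0.0918] [0.5305 0.1187 0.0916] travel since start 0.0767108878201575 0.07598378185836985 from centre -0.0391703878201576
blade (array([0.574 , 0.0158, 0.0912]), np.int64(90)) (array([0.5743, 0.0159, 0.0911]), np.int64(96))
block (array([0.612 , 0.2021, 0.0696]), np.int64(156)) (array([0.612 , 0.2021, 0.0695]), np.int64(156))
346 407 145 224
```

```bash
python3 -c "
from workcell import hand_in; print(hand_in())"
```

```text
the job is handed in; nothing more can be done
None
```

I slid the transport lock (the round knob on the middle track) home against its end stop on the robot's side, let go of it, and handed in. The clock read about 9.5 s.

- **Stop reached:** The held knob moved 77 mm, then gained only 0.2 mm more while the force rose to 31 N along x and 23 N vertically. I opened the gripper with the tool still pulling towards the stop.
- **Final position:** The cameras put the knob's travel at 76–77 mm and its centre 39 mm past the track's middle. Full travel should put it at 40 mm, so this agrees within about 1 mm, inside the 2 mm calibration.
- **Other slides:** The blade and the block are unmoved to within 0.3 mm in the before and after scene views. The dish did not move either.
- **Robot clear:** After release the gripper was well above the stage, and the force reading was about 0.

**Height disagreement:** The reported TCP height did not match where the fingertips were. The tips were about 42 mm higher than the robot said, so my first grasp closed above the knob without touching it. I measured the true height with the wrist camera, checked it against the scene view, went 40 mm lower and gripped the knob on the second try.

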